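Hold the cell tester's spring carriage open at the index clip

ROBOT

A 6-joint arm with a two-finger parallel gripper is mounted at the origin on the work surface. World frame = base frame: x ahead of the robot, y to its left, z up, the work surface at z = 0. Lengths are in m, angles in rad, forces in N, time in s.
With the tool pointing down it reaches from about 0.275 to 0.85 m from the base axis. Payload 5.2 kg.
Tool frame: the origin (TCP) lies on the centre line of the jaws, within the pads' length; the fingertips stand 11 mm ahead of it and the grasp point (between the pads) lies 8 mm behind it; z points along the fingers, y is the line along which they close (so a half turn about z gives the same grasp; the last joint's range is limited). The gripper opens to 85 mm and grips with 20 to 120 N. Pads are 22 mm wide; open, the fingers measure 114 mm over their backs; the gripper's body (76 mm by 85 mm) begins 54 mm behind the grasp point. The pads swing forward as they close: fully open they stand 13 mm farther back than shut.
Start: joints at [1.064, 0.259, 1.535, -0, 1.348, -0.203], TCP at [0.165, 0.525, 0.242] pointing down, gripper open.
Joint ranges: [-3.14, 3.14], [-0.91, 2.08], [0.19, 2.58], [-1.22, 4.36], [0.22, 2.71], [-3.12, 3.12]. Speed limits (rad/s): [2.57, 2.57, 3.14, 3.14, 3.14, 3.14].

INTERFACE

Orientations are given as [roll, pitch, yaw] about the fixed x, y, z axes, in that order (R = Rz(yaw) Ry(pitch) Rx(roll)).
In Python, from plant import r, viewer, finder gives the robot as it stands. The module is installed in compiled form; this text tells all that it offers.
- The arm moves only by the shell command python3 -m handwheel 'ROWS' [FORCE]. ROWS is JSON, a list that holds one entry, the list of rows, each a list of 7 numbers: the finger opening in mm, from 0 to 85.4, then the shift along the world's x, y, z in mm, then the turn, a rotation vector about the world's x, y, z in rad. A call has 1 to 5 rows; each row is the pose to reach, as a shift and turn from the pose commanded when the call began; what a row does not reach only later rows make up. A row lasts 1/8 s, in which the tool goes at most 62.5 mm and 10.7 degrees, less where a joint would pass 70% of its speed; a pose out of reach is approached as far as the arm can. A call with a gripper value outside its range is refused whole. The fingers move at their own pace and stop on an object; FORCE is the grip in N (left out, the last holds). Time passes only in rows, so rows that repeat a pose let the fingers close. It gives the time, the measured TCP pose, the force, the opening and the grip force at its end, in the units of the state.
- r.read_state(): the state, without advancing time (a new reading comes with each control period).
- viewer.grab_frame(name): name is "side" or "top"; returns a dict with "img" (480x640x3 uint8, red, green, blue), "depth" (480x640 float32, m along the optical axis (not along the pixel's ray), 0 where there is no reading), "vertical_fov" (degrees; the focal length in pixels is half the picture's height over the tangent of half this angle, whatever the lens; pixels are square), "cx", "cy" (the principal point, pixels), "view" (4x4, takes a point from world to camera coordinates). Camera axes: x right, y up, looking along -z (the intrinsics and any distortion apply to the point x, -y, -z); pixel columns grow to the right and rows downward; lengths in m; the calibration is good to about 2 mm. A picture is of the moment at which its call begins.
- r.finish_job(): hands the job in; it is judged then, once.
Trained networks look in the newest picture that a camera, given by its name, has taken for a name from the list of things; names that differ only in an ending like _2 or _b are one class to them, and where a whole thing is asked for, a point or a joint stands for the part that bears it (a point fixed in the world has none). Each returns a list of dicts, best first, with "p" (0 to 1); they miss things now and then, are a little off and sometimes report something else, mostly with a low value. They report only what shows in the picture. A call takes as long as a camera call.
- finder.outline_of(camera, thing): "mask" (480x640 bool, what is visible of it) and "pixel" ([column, row] in pixels, amid what is visible of it).
The state is a dict: "t": time; "joint_positions": joint angles; "joint_vel": joint speeds; "joint_efforts": joint torques, N m; "position": TCP position; "ee_rot": TCP orientation; "wrist_force": force on the tool from outside, world axes, zero at the start; "ft_torque": the same for the moment, N m; "width": opening from 0.0 (shut) to 1.0 (fully open); "gripper_force": force on a finger pad.
Only numpy, scipy, OpenCV 4.12 (cv2) and the standard library are available. Lean on these libraries where they do the work, as an engineer would, in place of code of your own. Each camera call takes 0.05 s, during which the arm holds its last target. There are 200 camera calls.

TASK

Swing the cell tester's front guard door wide open by its bar handle, to about square with the front or farther. Then take the spring-loaded contact carriage by its upright grip, pull it out towards the robot until its pointer lines up with the index clip on the side wall, and keep holding it there so that a cell can be laid in: the job finishes with the gripper still on the grip, holding it against the spring. Do not shift the index clip or disturb the things lying around.

Things in the scene. Friction and masses are not known exactly. Their poses are not given: they have to be found in the camera images.
- tester: bench cell tester, fixed: white tray 240 (x) by 180 (y) mm, floor 20 mm thick, side walls 10 mm thick, 85 mm high and 160 mm apart, grey rear housing (x = 50 to 120) 100 mm high with a white contact block 65 mm high before it (from x = 20). Open above. Origin: centre of its underside on the table; x from front (door) to rear, away from the robot within 0.25 rad; y left, z up
- guard_door (a joint): aluminium door across the tester's front, 170 mm wide, 12 thick, z = 25 to 100 mm, upright hinge at its left (+y) end. Angle in rad: 0 closed, grows as the right end swings out towards the robot (clockwise from above); stop at 1.9. Light friction (0.06 N m): stays where left. Starts at 0 to 0.3
- guard_door_handle (a point): on the axis of the door's handle at z = 85 mm: an upright round steel bar, 12 mm diameter, z = 40 to 105 mm, its axis 41 mm in front of the door's mid plane (29 mm clear gap) and 135 mm from the hinge along the door. Axes turn with the door: x square to it (into the tester when closed), y along it towards the hinge, z up
- guard_door_hinge (a point): point on the door's hinge axis, at z = 85 mm (the axis is vertical)
- carriage: steel contact carriage sliding on the tester's centre line along the tester's -x (pulled out towards the robot), with the grip post in front and the pointer arm behind. Origin: at the tester's origin when fully home (start); axes parallel to the tester's. Pull 0 to 75 mm. A spring pulls it home always: about 4 N at home, growing 110 N/m (6.5 to 11 N at the mark); it runs back at once if let go
- pull_grip (a point): on the axis of the carriage's grip at z = 85 mm, where to pinch it from above: an upright black plastic post, 16 (x) by 20 (y) mm, z = 37 to 105 mm, nothing within 50 mm of it at that height once the door is open. At home 80 mm before the tester's origin (x = -80 mm), on its centre line
- pointer (a point): tip of the thin dark steel pointer arm of the carriage that crosses the top of the right (-y) side wall at z = 92 mm; it moves with the carriage. 69 mm behind (tester +x) the grip
- index_clip (a joint): setting of the index clip along the wall, in m towards the tester's front; differs each time, 0 to 0.035. The pointer is level with the clip's middle when the carriage is pulled out by 0.025 + this value from home
- mark (a point): middle of the index clip along the wall: a black plastic block 12 mm wide along the wall, 14 thick, z = 55 to 95 mm, on the outer face of the right side wall, white line on top. The point is 2 mm beside the pointer's track, z = 92 mm. Axes parallel to the tester's: x runs against the pull. Stiff sliding fit (8 N); must stay where it is
- multimeter: bystander: orange and black multimeter lying on its back, 160 by 80 by 46 mm, right of the tester. Origin: centre of its underside
- tape_roll: bystander: roll of orange tape lying flat, 100 mm diameter, 48 mm high, left of the tester. Origin: centre of its underside
- cell_pack: bystander: block of six upright grey cells in purple and white holders, 46 by 67 mm, 70 mm high, ahead and to the right of the tester's door. Origin: centre of its underside

How it is judged:
On the way, in this order (a step that is already met when the one before it is completed fails the run):
1. the guard door is swung wide open (over 1.4 rad) (value of joint guard_door above 1.4 rad), for 0.2 s.
2. the gripper holds the carriage with its pointer within the clip's width (x of pointer in the frame of mark between -0.006 and 0.006 m and contact force between the fingers and carriage above 3 N), for 0.3 s.
At the end, for the whole second after the job is handed in: the pointer is within 6 mm (either way, along the wall) of the index clip's middle and at rest (under 10 mm/s), the fingers press on the carriage with over 3 N, and the guard door stands open over 1.3 rad (all of step 2 and value of joint guard_door above 1.3 rad and linear speed of carriage below 0.01 m/s); the arm keeps its last pose, push and grip.
It fails at once if the index clip is pushed more than 4 mm from its setting (distance of mark from where it was at the start of the episode above 0.004 m).
It fails at once if the multimeter is moved more than 20 mm (distance of multimeter from where it was at the start of the episode above 0.02 m).
It fails at once if the tape roll is moved more than 20 mm (distance of tape_roll from where it was at the start of the episode above 0.02 m).
It fails at once if the cell pack is moved more than 20 mm (distance of cell_pack from where it was at the start of the episode above 0.02 m).
It also fails if it takes over 53 s, if anything falls off the work surface, if the arm or the gripper's body presses on something with over 40 N, if the wrist force passes 120 N, or if a joint passes its speed limit or range.

## Working session

There is one attempt and no reset: what is moved stays moved. The work goes in short steps, Python scripts to look and compute and a shell command to move; the robot and the scene stay as the last step left them, time stands still between calls to the robot, and variables do not carry over. Pictures are saved under pics/ and viewed, at most 10 in all, crops included, and the job is handed in when it is done.

```bash
mkdir -p pics; cat > h.py <<'E'
import numpy as np, cv2
from plant import r, viewer, finder
def cam(n):
    f=viewer.grab_frame(n); f['f']=240/np.tan(np.radians(f['vertical_fov'])/2); return f
def world(f,us,vs,d=None):
    us=np.asarray(us);vs=np.asarray(vs)
    d=f['depth'][vs.astype(int),us.astype(int)] if d is None else d
    X=(us-f['cx'])/f['f']*d; Y=-(vs-f['cy'])/f['f']*d
    P=np.stack([X,Y,-d,np.ones_like(d)],-1)
    return (P@np.linalg.inv(f['view']).T)[...,:3]
def proj(f,p):
    c=f['view']@np.append(p,1); return [f['cx']+f['f']*c[0]/-c[2], f['cy']+f['f']*c[1]/c[2]]
def save(f,n): cv2.imwrite(f'pics/{n}.png',f['img'][...,::-1])
E
python3 - <<'E'
from h import *
s=r.read_state(); print({k:np.round(v,3).tolist() for k,v in s.items()})
for n in('top','side'):
    f=cam(n); save(f,n+'0'); print(n,f['vertical_fov'],f['cx'],f['cy'],np.round(f['view'],3).tolist(),[k for k in f])
    for t in('tester','guard_door','guard_door_handle','pull_grip','pointer','mark','index_clip','carriage','multimeter','tape_roll','cell_pack'):
        for o in finder.outline_of(n,t)[:2]:
            v,u=np.nonzero(o['mask']); P=world(f,u,v); P=P[f['depth'][v,u]>0]
            print(t,round(o['p'],2),np.round(o['pixel']),len(u),np.round(np.median(P,0),3),np.round(np.percentile(P,[2,98],axis=0),3).tolist() if len(P) else '')
E
```

```text
{'t': 0.0, 'joint_positions': [1.064, 0.259, 1.536, -0.0, 1.348, -0.203], 'joint_vel': [0.001, -0.001, 0.0, 0.001, -0.0, 0.0], 'joint_efforts': [-0.001, -44.603, -29.057, -0.001, 0.012, -0.0], 'position': [0.164, 0.524, 0.241], 'ee_rot': [-3.14, -0.0, 2.838], 'wrist_force': [0.174, -0.079, -0.955], 'ft_torque': [-0.011, 0.007, 0.018], 'gripper_force': 0.0, 'width': 1.005}
top 46.37922325759354 326.49411879311714 231.86207583534508 [[-0.005, -1.0, 0.002, 0.017], [0.994, -0.005, 0.107, -0.612], [-0.107, 0.002, 0.994, -1.029], [0.0, 0.0, 0.0, 1.0]] ['img', 'depth', 'vertical_fov', 'cx', 'cy', 'view', 'f']
tester 0.9 [309. 155.] 14766 [0.758 0.043 0.061] [[0.612, -0.054, 0.017], [0.879, 0.141, 0.104]]
guard_door 0.8 [328. 225.] 1145 [0.615 0.01  0.099] [[0.574, -0.061, 0.032], [0.626, 0.099, 0.104]]
guard_door_handle 0.71 [330. 228.] 1110 [0.615 0.012 0.099] [[0.575, -0.058, 0.001], [0.626, 0.099, 0.104]]
pull_grip 0.91 [315. 174.] 1893 [0.721 0.034 0.039] [[0.663, -0.027, 0.033], [0.769, 0.068, 0.106]]
pointer 0.72 [317. 171.] 1942 [0.719 0.034 0.039] [[0.662, -0.029, 0.032], [0.769, 0.
[... 1468 characters left out ...]
ointer 0.83 [365. 229.] 2040 [0.719 0.025 0.042] [[0.666, -0.028, 0.033], [0.768, 0.065, 0.105]]
mark 0.56 [405. 239.] 234 [ 0.735 -0.064  0.079] [[0.733, -0.067, 0.058], [0.746, -0.055, 0.096]]
index_clip 0.71 [408. 242.] 243 [ 0.735 -0.063  0.079] [[0.733, -0.067, 0.057], [0.746, -0.054, 0.096]]
carriage 0.78 [366. 224.] 2226 [0.719 0.024 0.041] [[0.664, -0.03, 0.031], [0.769, 0.067, 0.105]]
multimeter 0.87 [442. 313.] 5325 [ 0.722 -0.186  0.036] [[0.659, -0.218, 0.009], [0.811, -0.138, 0.045]]
tape_roll 0.79 [314. 178.] 987 [0.732 0.239 0.039] [[0.677, 0.178, 0.005], [0.77, 0.256, 0.05]]
cell_pack 0.73 [394. 377.] 2950 [ 0.587 -0.251  0.066] [[0.565, -0.273, 0.008], [0.617, -0.207, 0.07]]
```

```bash
python3 - <<'E'
from h import *
f=cam('top'); H,W=f['depth'].shape; v,u=np.mgrid[:H,:W]; P=world(f,u,v); ok=f['depth']>0
m=ok&(P[...,2]>.095)&(P[...,2]<.112)&(P[...,0]>.5)&(P[...,1]>-.12)&(P[...,1]<.16)
n,l,st,c=cv2.connectedComponentsWithStats(m.astype(np.uint8))
for i in range(1,n):
    if st[i,4]>6:
        q=P[l==i]; (cx,cy),(w,h),a=cv2.minAreaRect(q[:,:2].astype(np.float32)*1000)
        print(st[i].tolist(),np.round(q.mean(0),4),'rect',round(cx,1),round(cy,1),round(w,1),round(h,1),round(a,2),'zmed',np.round(np.median(q[:,2]),3), q[:,:2].min(0).round(3),q[:,:2].max(0).round(3))
m=ok&(P[...,2]>.075)&(P[...,2]<.094)&(P[...,0]>.6)&(P[...,1]>-.12)&(P[...,1]<.18)
n,l,st,c=cv2.connectedComponentsWithStats(m.astype(np.uint8))
for i in range(1,n):
    if st[i,4]>60:
        q=P[l==i]; print('wall',st[i].tolist(),np.round(q.mean(0),4),cv2.fitLine(q[:,:2].astype(np.float32),cv2.DIST_HUBER,0,.01,.01).ravel())
img=cv2.resize(f['img'][100:270,180:450],None,fx=2.9,fy=2.9,interpolation=cv2.INTER_CUBIC)
cv2.imwrite('pics/topc.png',img[...,::-1])
E
```

```text
[247, 73, 104, 56, 3653] [0.8463 0.0645 0.1009] rect 847.9 64.5 72.0 180.0 12.05 zmed 0.101 [ 0.795 -0.029] [0.899 0.159]
[348, 139, 7, 5, 16] [ 0.7701 -0.0315  0.096 ] rect 770.1 -31.1 6.7 11.8 11.52 zmed 0.096 [ 0.766 -0.036] [ 0.775 -0.025]
[363, 155, 9, 8, 39] [ 0.7386 -0.0594  0.0964] rect 738.7 -59.2 12.5 13.7 13.12 zmed 0.096 [ 0.732 -0.067] [ 0.745 -0.052]
[311, 181, 13, 11, 105] [0.6858 0.0308 0.1051] rect 686.2 31.0 15.9 19.9 13.36 zmed 0.105 [0.677 0.02 ] [0.696 0.042]
[270, 219, 102, 21, 710] [0.618  0.0205 0.0999] rect 610.2 25.6 180.2 30.9 87.41 zmed 0.1 [ 0.592 -0.065] [0.628 0.115]
[348, 241, 7, 11, 52] [ 0.5783 -0.0288  0.1018] rect 579.4 -28.4 18.1 10.7 1.69 zmed 0.102 [ 0.57  -0.034] [ 0.589 -0.023]
wall [254, 109, 117, 112, 1544] [0.7485 0.0379 0.0845] [ 0.17552274 -0.9844754   0.74845815  0.03787728]
wall [273, 225, 78, 6, 99] [0.6141 0.0435 0.0851] [0.04179126 0.9991264  0.61483    0.06095229]
```

View pics/topc.png

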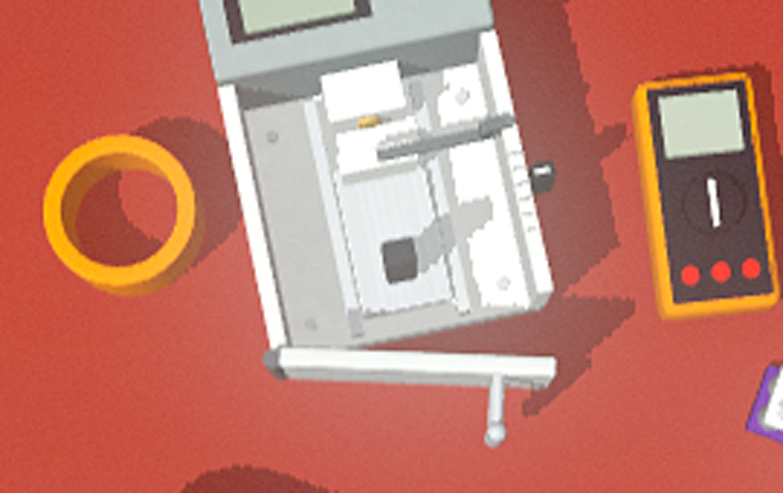

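View pics/side0.png

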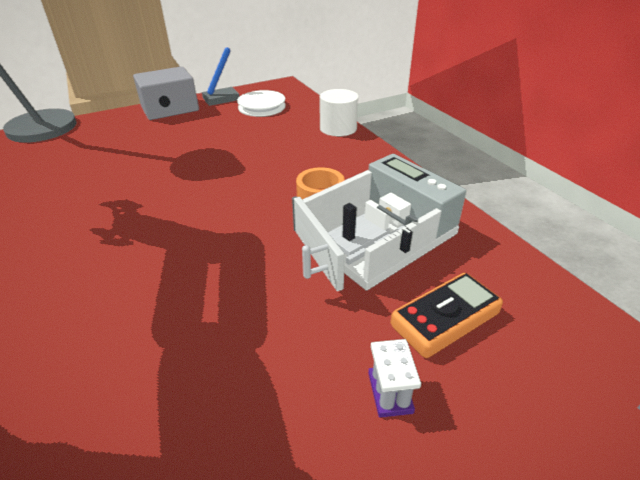

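```bash
python3 -m handwheel '[[[60,37,-50,0,0,0,0.05],[60,74,-100,0,0,0,0.1],[60,111,-150,0,0,0,0.15],[60,148,-200,0,0,0,0.2],[60,185,-250,0,0,0,0.26]]]' 40; python3 -m handwheel '[[[60,37,-50,0,0,0,0],[60,74,-100,0,0,0,0],[60,111,-150,0,0,0,0],[60,148,-200,0,0,0,0],[60,185,-250,0,0,0,0]]]'; python3 -m handwheel '[[[60,21,-26,0,0,0,0],[60,42,-52,0,0,0,0],[60,42,-52,0,0,0,0]]]'
python3 - <<'E'
from h import *
f=cam('top'); H,W=f['depth'].shape; save(f,'top1')
f=cam('side'); save(f,'side1')
print(r.read_state()['t'])
E
```

```text
t: 1.88
position: [0.3505, 0.2732, 0.2426]
ee_rot: [3.141, 0.001, 3.1]
wrist_force: [0.0, 0.4, -0.4]
width: 0.705
gripper_force: 0.0
t: 2.5
position: [0.5356, 0.0229, 0.2425]
ee_rot: [3.141, 0.001, 3.097]
wrist_force: [0.5, 0.6, 0.3]
width: 0.705
gripper_force: 0.0
t: 2.88
position: [0.5776, -0.0293, 0.2418]
ee_rot: [-3.141, -0.0, 3.095]
wrist_force: [0.6, 0.4, -0.4]
width: 0.704
gripper_force: 0.0
2.975
```

```bash
python3 -m handwheel '[[[60,-1,0,-50,0,0,0],[60,-1,0,-100,0,0,0],[60,-1,0,-140,0,0,0],[60,-1,0,-165,0,0,0],[60,-1,0,-165,0,0,0]]]'
python3 - <<'E'
from h import *
f=cam('side'); cv2.imwrite('pics/side2.png',cv2.resize(f['img'][120:340,200:480],None,fx=2.6,fy=2.6)[...,::-1])
E
```

```text
t: 3.6
position: [0.5733, -0.0256, 0.0757]
ee_rot: [3.14, -0.005, 3.099]
wrist_force: [-0.1, -0.3, 0.6]
width: 0.705
gripper_force: 0.0
```

View pics/side2.png

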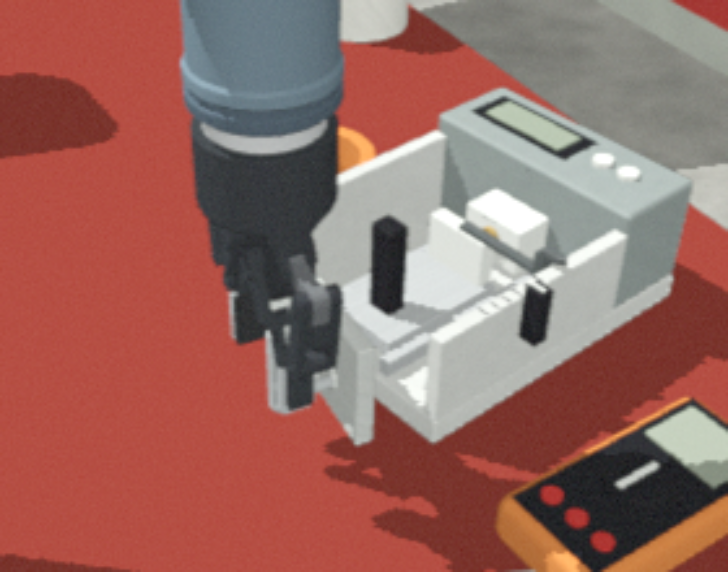

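The fingers straddle the bar (at about 290, 370 in the crop) with no contact; I'll close on it.

```bash
python3 -m handwheel '[[[5,1,-1,0,0,0,0],[5,1,-1,0,0,0,0],[5,1,-1,0,0,0,0],[5,1,-1,0,0,0,0],[5,1,-1,0,0,0,0]]]' 40
python3 - <<'E'
import numpy as np
h=np.array([622.7,104.7]);a0=np.radians(-109.3);p0=h+141*np.array([np.cos(a0),np.sin(a0)])
for d in range(0,90,8):
    a=a0-np.radians(d); p=h+141*np.array([np.cos(a),np.sin(a)]); print(d,np.round(p-p0,0),round(-np.radians(d),2))
E
```

```text
t: 4.28
position: [0.5773, -0.0287, 0.0786]
ee_rot: [-3.141, 0.002, 3.098]
wrist_force: [-0.1, -1.0, 6.0]
width: 0.124
gripper_force: 39.1
0 [0. 0.] -0.0
8 [-18.   8.] -0.14
16 [-35.  18.] -0.28
24 [-50.  30.] -0.42
32 [-63.  45.] -0.56
40 [-75.  61.] -0.7
48 [-83.  79.] -0.84
56 [-90.  97.] -0.98
64 [-93. 117.] -1.12
72 [-94. 136.] -1.26
80 [-93. 156.] -1.4
88 [-88. 175.] -1.54
```

```bash
python3 -m handwheel '[[[5,-18,8,0,0,0,-0.14],[5,-35,18,0,0,0,-0.28],[5,-50,30,0,0,0,-0.42],[5,-63,45,0,0,0,-0.56],[5,-75,61,0,0,0,-0.7]]]'
```

```text
t: 4.9
position: [0.5015, 0.0324, 0.0785]
ee_rot: [3.141, 0.002, 2.393]
wrist_force: [1.3, -0.4, 4.7]
width: 0.124
gripper_force: 40.5
```

```bash
python3 -m handwheel '[[[5,-8,18,0,0,0,-0.14],[5,-15,36,0,0,0,-0.28],[5,-18,56,0,0,0,-0.42],[5,-19,75,0,0,0,-0.56],[5,-18,95,0,0,0,-0.7]]]'; python3 -m handwheel '[[[5,3,11,0,0,0,-0.1],[5,3,11,0,0,0,-0.1],[5,3,11,0,0,0,-0.1]]]'
python3 - <<'E'
from h import *
f=cam('top'); cv2.imwrite('pics/top3.png',cv2.resize(f['img'][100:330,180:450],None,fx=2.5,fy=2.5)[...,::-1])
E
```

```text
t: 5.52
position: [0.4837, 0.1283, 0.0785]
ee_rot: [3.14, 0.0, 1.693]
wrist_force: [1.7, -2.0, 4.4]
width: 0.126
gripper_force: 40.4
t: 5.9
position: [0.4862, 0.1396, 0.0785]
ee_rot: [3.141, -0.001, 1.598]
wrist_force: [-5.5, 2.0, 11.5]
width: 0.131
gripper_force: 41.1
```

View pics/top3.png

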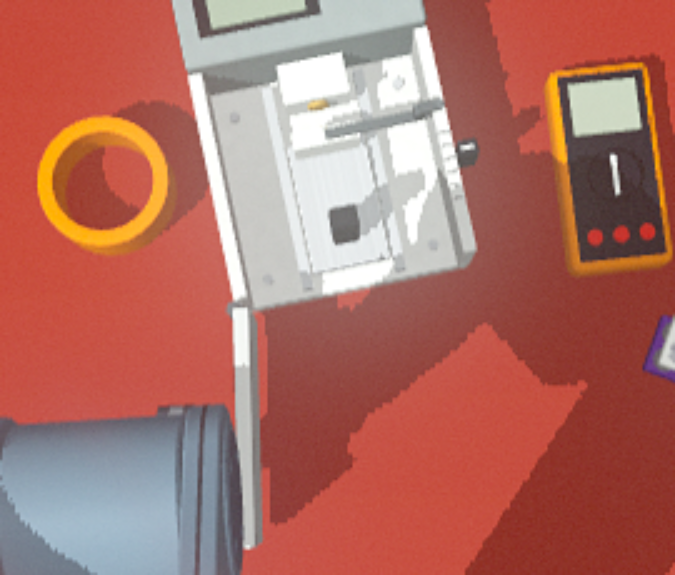

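The door now stands roughly along world -x (from 240,310 to 255,545 in the crop), well past square, and everything else is unchanged. Next I release it, rise, and move over the grip.

```bash
python3 -m handwheel '[[[50,0,0,0,0,0,0],[50,0,0,0,0,0,0],[50,0,0,0,0,0,0],[50,0,0,20,0,0,0],[50,0,0,60,0,0,0]]]'; python3 -m handwheel '[[[60,0,0,50,0,0,0],[60,0,0,90,0,0,0],[60,50,-27,90,0,0,0.06],[60,100,-54,90,0,0,0.12],[60,150,-81,90,0,0,0.18]]]'
python3 - <<'E'
from h import *
f=cam('top'); s=r.read_state(); p=s['position']; y=s['ee_rot'][2]-np.pi/2
H,W=f['depth'].shape; v,u=np.mgrid[:H,:W]; P=world(f,u,v)
m=(P[...,2]>.094)&(P[...,2]<.106)&(P[...,0]>.42)&(P[...,0]<.63)&(P[...,1]>.03)&(P[...,1]<.15)
q=P[m]; print(len(q),cv2.fitLine(q[:,:2].astype(np.float32),cv2.DIST_HUBER,0,.01,.01).ravel())
print(s['t'],np.round(p,4),np.degrees(y), 'to grip',np.round([686.2-p[0]*1e3,31-p[1]*1e3],1),'turn',.207-y)
E
```

```text
t: 6.58
position: [0.4851, 0.1386, 0.1362]
ee_rot: [-3.137, 0.0, 1.598]
wrist_force: [1.0, 0.4, 1.0]
width: 0.585
gripper_force: 0.0
t: 7.2
position: [0.6379, 0.057, 0.2274]
ee_rot: [3.141, -0.0, 1.78]
wrist_force: [1.4, 1.0, -0.2]
width: 0.704
gripper_force: 0.0
786 [0.99978566 0.02070358 0.5324783  0.10226312]
7.25 [0.6436 0.0523 0.2258] 11.932102793588863 to grip [ 42.6 -21.3] turn -0.0012544804345389904
```

```bash
python3 -m handwheel '[[[60,49,-26,0,0,0,0],[60,49,-26,-40,0,0,0],[60,49,-26,-40,0,0,0],[60,49,-26,-40,0,0,0]]]'
python3 - <<'E'
from h import *
f=cam('side'); cv2.imwrite('pics/side4.png',cv2.resize(f['img'][120:340,200:480],None,fx=2.6,fy=2.6)[...,::-1]); s=r.read_state(); print(s['position'],s['ee_rot'])
E
```

```text
t: 7.75
position: [0.6852, 0.0322, 0.188]
ee_rot: [-3.141, -0.0, 1.778]
wrist_force: [-0.7, -0.8, 0.3]
width: 0.7
gripper_force: 0.0
[0.68573011 0.03224805 0.18895236] [3.13987470e+00 4.73439190e-04 1.77823899e+00]
```

View pics/side4.png

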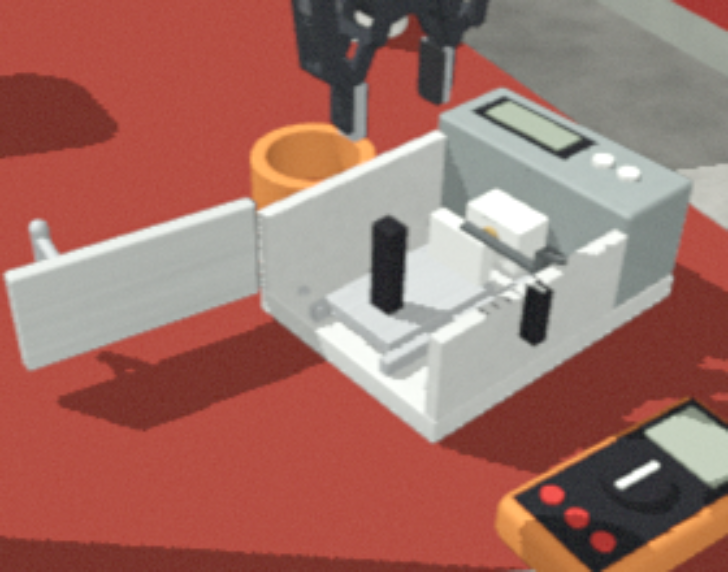

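The door is open, and the fingers straddle the post's vertical line (post at 388, 265 in the crop). I'll go down and pinch it.

```bash
python3 -m handwheel '[[[60,0,-1,-40,0,0,0],[60,0,-1,-80,0,0,0],[60,0,-1,-110,0,0,0],[60,0,-1,-110,0,0,0]]]'; python3 -m handwheel '[[[8,0,0,0,0,0,0],[8,0,0,0,0,0,0],[8,0,0,0,0,0,0],[8,0,0,0,0,0,0],[8,0,0,0,0,0,0]]]' 60
```

```text
t: 8.3
position: [0.6842, 0.0314, 0.0765]
ee_rot: [-3.139, -0.001, 1.778]
wrist_force: [-0.4, -0.1, 1.5]
width: 0.705
gripper_force: 0.0
t: 8.93
position: [0.6863, 0.0307, 0.0797]
ee_rot: [3.139, 0.001, 1.778]
wrist_force: [-2.0, -0.5, 5.3]
width: 0.181
gripper_force: 59.2
```

```bash
python3 -m handwheel '[[[8,-9,-2,0,0,0,0],[8,-18,-4,0,0,0,0],[8,-27,-6,0,0,0,0],[8,-35,-7.5,0,0,0,0],[8,-35,-7.5,0,0,0,0]]]'
python3 - <<'E'
from h import *
c,s=np.cos(.207),np.sin(.207); O=np.array([764.4,47.6])
for n in('top','side'):
    f=cam(n); H,W=f['depth'].shape; v,u=np.mgrid[:H,:W]; P=world(f,u,v)
    d=P[...,:2]*1e3-O; X=c*d[...,0]+s*d[...,1]; Y=-s*d[...,0]+c*d[...,1]; Z=P[...,2]*1e3
    g=f['img'].max(-1)
    k=(Y<-91)&(Y>-110)&(Z>91)&(Z<100)&(X>-90)&(X<0); print(n,'clip',k.sum(),np.percentile(X[k],[2,50,98]),(np.percentile(X[k],2)+np.percentile(X[k],98))/2)
    k=(Y<-30)&(Y>-89)&(Z>88)&(Z<100)&(X>-90)&(X<5)
    print('ptr',k.sum(),[ (round(np.median(X[k&(abs(Y-y)<5)]),1) ) for y in(-45,-55,-65,-75,-85) if (k&(abs(Y-y)<5)).any()])
    w=proj(f,np.array([.738,-.05,.092])); a,b=int(w[0]),int(w[1]); save(f,n+'5')
    z=cv2.resize(f['img'][b-40:b+40,a-50:a+50],None,fx=6,fy=6,interpolation=cv2.INTER_CUBIC); cv2.imwrite(f'pics/z{n}.png',z[...,::-1])
st=r.read_state(); print(st['position'],st['wrist_force'],st['gripper_force'])
E
```

```text
t: 9.55
position: [0.6528, 0.0237, 0.0797]
ee_rot: [3.135, 0.001, 1.778]
wrist_force: [5.7, 3.3, 3.8]
width: 0.179
gripper_force: 59.1Traceback (most recent call last):
  File "<stdin>", line 7, in <module>
    return _quantile_unchecked(
        a, q, axis, out, overwrite_input, method, keepdims, weights)
    return _ureduce(a,
                    func=_quantile_ureduce_func,
    ...<5 lines>...
                    overwrite_input=overwrite_input,
                    method=method)
    r = func(a, **kwargs)
    result = _quantile(arr,
                       quantiles=q,
    ...<2 lines>...
                       out=out,
                       weights=wgt)
    slices_having_nans = np.isnan(arr[-1, ...])
                                  ~~~^^^^^^^^^
IndexError: index -1 is out of bounds for axis 0 with size 0
```

```bash
python3 - <<'E'
from h import *
c,s=np.cos(.207),np.sin(.207); O=np.array([764.4,47.6])
n='side'
f=cam(n); H,W=f['depth'].shape; v,u=np.mgrid[:H,:W]; P=world(f,u,v)
d=P[...,:2]*1e3-O; X=c*d[...,0]+s*d[...,1]; Y=-s*d[...,0]+c*d[...,1]; Z=P[...,2]*1e3
st=r.read_state(); print(np.round(st['position'],4),st['wrist_force'],st['gripper_force'])
w=proj(f,np.array([.738,-.05,.092])); a,b=int(w[0]),int(w[1]); save(f,n+'5'); print(a,b)
z=cv2.resize(f['img'][b-40:b+40,a-50:a+50],None,fx=7,fy=7,interpolation=cv2.INTER_CUBIC); cv2.imwrite(f'pics/z{n}.png',z[...,::-1])
k=(Y<-91)&(Y>-110)&(Z>60)&(Z<100)&(X>-90)&(X<0)
if k.any(): print('clip',k.sum(),np.percentile(X[k],[2,10,50,90,98]))
k=(Y<-30)&(Y>-92)&(Z>88)&(Z<100)&(X>-90)&(X<5)
print('ptr',k.sum(),[ (y,np.round(np.percentile(X[k&(abs(Y-y)<5)],[5,50,95]),1)) for y in(-45,-55,-65,-75,-85) if (k&(abs(Y-y)<5)).any()])
E
```

```text
[0.6532 0.0237 0.0797] [6.7141462  2.85614034 3.62598106] 59.14297342300415
403 229
clip 240 [-54.32506975 -52.45895597 -50.87206706 -42.50656877 -40.82960117]
ptr 64 [(-65, array([-48.8, -47.7, -45.5])), (-75, array([-48.5, -46.8, -40.3])), (-85, array([-48.8, -45.8, -40.2]))]
```

View pics/zside.png

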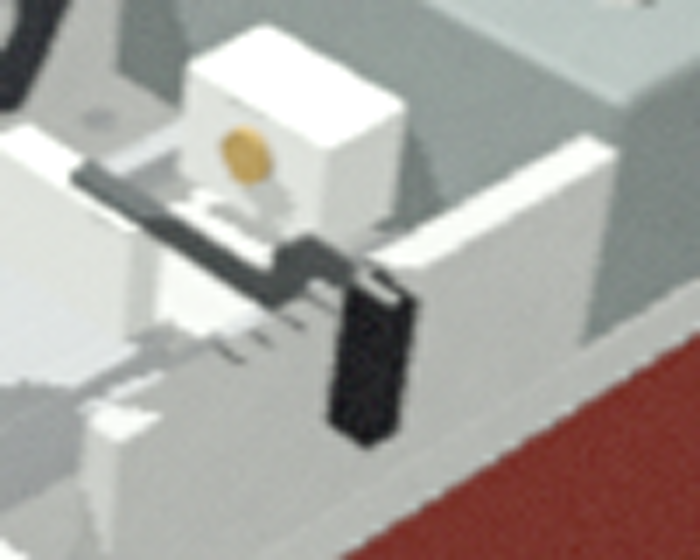

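The pointer tip (about 350, 275 in the crop) lies within a couple of mm of the clip's white line (380, 285). The numbers put it about 1.5 mm short, so I'll pull a touch more and settle.

```bash
python3 -m handwheel '[[[8,-1.5,-0.3,0,0,0,0],[8,-1.5,-0.3,0,0,0,0],[8,-1.5,-0.3,0,0,0,0],[8,-1.5,-0.3,0,0,0,0],[8,-1.5,-0.3,0,0,0,0]]]'
python3 - <<'E'
from h import *
c,s=np.cos(.207),np.sin(.207); O=np.array([764.4,47.6])
f=cam('side'); H,W=f['depth'].shape; v,u=np.mgrid[:H,:W]; P=world(f,u,v)
d=P[...,:2]*1e3-O; X=c*d[...,0]+s*d[...,1]; Y=-s*d[...,0]+c*d[...,1]; Z=P[...,2]*1e3
for n,k in(('clip',(Y<-91)&(Y>-110)&(Z>93)&(Z<100)&(X>-90)&(X<0)),('ptr',(Y<-78)&(Y>-89)&(Z>90)&(Z<100)&(X>-90)&(X<5)&(f['img'].max(-1)<130))): print(n,k.sum(),np.percentile(X[k],[2,50,98]).round(1),Z[k].mean())
for _ in range(3):
    cam('side'); st=r.read_state(); print(st['t'],np.round(st['position'],4),st['gripper_force'],np.abs(st['joint_vel']).max())
k=(Z>94)&(Z<106)&(P[...,0]>.42)&(P[...,0]<.62)&(P[...,1]>.03)&(P[...,1]<.15)
z=P[k][:,:2]; print('door?',k.sum(),cv2.fitLine(z.astype(np.float32),cv2.DIST_HUBER,0,.01,.01).ravel())
E
```

```text
t: 10.28
position: [0.6519, 0.0235, 0.0797]
ee_rot: [3.134, 0.001, 1.778]
wrist_force: [7.1, 3.2, 3.3]
width: 0.18
gripper_force: 59.3
clip 52 [-52.5 -48.3 -40.3] 95.48515824176297
ptr 24 [-50.8 -46.9 -41.9] 94.19572919400655
10.375 [0.6519 0.0234 0.0797] 59.25815999507904 0.002147506191117698
10.425 [0.6519 0.0235 0.0797] 59.26015377044678 0.0003116210282150362
10.475 [0.6519 0.0235 0.0797] 59.259658455848694 0.001078377954854179
door? 753 [0.99999166 0.00407976 0.5486807  0.0999044 ]
```

```bash
python3 -c "
from plant import r; print(r.finish_job())"
```

```text
the job is handed in; nothing more can be done
None
```

The job is handed in with no verdict returned: the guard door is open about 1.75 rad, and the gripper is still holding the carriage (about 59 N, at rest) with the pointer measured within about 1.5 mm of the index clip's middle.

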